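Test the spring of the slide gate

ROBOT

A 6-joint arm with a two-finger parallel gripper is mounted at the origin on the work surface. World frame = base frame: x ahead of the robot, y to its left, z up, the work surface at z = 0. Lengths are in m, angles in rad, forces in N, time in s.
With the tool pointing down it reaches from about 0.275 to 0.85 m from the base axis. Payload 5.2 kg.
Tool frame: the origin (TCP) lies on the centre line of the jaws, within the pads' length; the fingertips stand 17 mm ahead of it and the grasp point (between the pads) lies 2 mm behind it; z points along the fingers, y is the line along which they close (so a half turn about z gives the same grasp; the last joint's range is limited). The gripper opens to 85 mm and grips with 20 to 120 N. Pads are 22 mm wide; open, the fingers measure 114 mm over their backs; the gripper's body (76 mm by 85 mm) begins 54 mm behind the grasp point. The pads swing forward as they close: fully open they stand 13 mm farther back than shut.
Start: joints at [0.963, 0.259, 1.535, -0, 1.348, -0.203], TCP at [0.217, 0.506, 0.248] pointing down, gripper open.
Joint ranges: [-3.14, 3.14], [-0.91, 2.08], [0.19, 2.58], [-1.22, 4.36], [0.22, 2.71], [-3.12, 3.12]. Speed limits (rad/s): [2.57, 2.57, 3.14, 3.14, 3.14, 3.14].

INTERFACE

Orientations are given as a rotation vector (axis times angle).
In Python, from bench import * gives the robot as it stands.
- The arm moves only by the shell command python3 -m handwheel 'ROWS' [FORCE]. ROWS is JSON, one flat list of numbers, 7 for each row, row after row: the shift along the world's x, y, z in mm, then the turn, a rotation vector about the world's x, y, z in units of 8 degrees (1.0 is 8 degrees), then the closure in counts, from 0 (fully open) to 255 (shut). A call has 1 to 20 rows; each row is the pose to reach, as a shift and turn from the pose commanded when the call began; what a row does not reach only later rows make up. A row lasts 1/8 s, in which the tool goes at most 62.5 mm and 10.7 degrees, less where a joint would pass 70% of its speed; a pose out of reach is approached as far as the arm can. A call with a gripper value outside its range is refused whole. The fingers move at their own pace and stop on an object; FORCE is the grip in N (left out, the last holds). Time passes only in rows, so rows that repeat a pose let the fingers close. It gives the time, the measured TCP pose, the force, the opening and the grip force at its end, in the units of the state.
- read_state(): the state, without advancing time (a new reading comes with each control period).
- capture(name): name is "scene" or "top" or "wrist"; returns (picture, depth): 420x560x3 uint8, blue, green, red; 420x560 float32, m along the optical axis (not along the pixel's ray), 0 where there is no reading.
- get_calibration(name): a dict with "fx", "fy", "cx", "cy" (pixels), "cam_to_world" (4x4, takes a point from camera to world coordinates). Camera axes: x right, y up, looking along -z (the intrinsics and any distortion apply to the point x, -y, -z); pixel columns grow to the right and rows downward; lengths in m; the calibration is good to about 2 mm. A picture is of the moment at which its call begins: read the wrist's pose just before it. get_calibration takes no time and is no camera call; for the wrist camera it gives the pose at the moment of the call.
- finish_job(): hands the job in; it is judged then, once.
Trained networks look in the newest picture that a camera, given by its name, has taken for a name from the list of things; names that differ only in an ending like _2 or _b are one class to them, and where a whole thing is asked for, a point or a joint stands for the part that bears it (a point fixed in the world has none). Each returns a list of dicts, best first, with "p" (0 to 1); they miss things now and then, are a little off and sometimes report something else, mostly with a low value. They report only what shows in the picture. A call takes as long as a camera call.
- recognise(camera, label): "box" ([left, top, right, bottom] in pixels, round what is visible of it).
The state is a dict: "time_s": time; "qpos": joint angles; "joint_vel": joint speeds; "joint_torque": joint torques, N m; "tool_pos": TCP position; "eef_rot": TCP orientation; "force": force on the tool from outside, world axes, zero at the start; "ft_torque": the same for the moment, N m; "finger_gap": opening from 0.0 (shut) to 1.0 (fully open); "finger_force": force on a finger pad.
Only numpy, scipy, OpenCV 4.12 (cv2) and the standard library are available. Lean on these libraries where they do the work, as an engineer would, in place of code of your own. Each camera call takes 0.05 s, during which the arm holds its last target. There are 200 camera calls.

TASK

Check the spring of the projector's slide gate, the flap with the glass window: with the fingertips gently press its finger tab down until the gate is fully shut, hold it shut for a good second, then let it spring fully open again and draw the hand well clear, at least 10 cm from the tab. Do not touch the glass, the lamp hatch beside it or any loose part, and do not grip anything.

Things in the scene. Friction and masses are not known exactly. Their poses are not given: they have to be found in the camera images.
- projector: beige slide projector, 250 (x) x 260 (y) x 105 mm high, fixed; origin at the centre of its underside, front to -x, z up. On its flat top two aluminium flaps of one outline are hinged side by side: the slide gate at its own y = +60 mm, the lamp hatch at y = -60 mm. Both stand sprung open, their front edge raised.
- gate (a joint): hinge angle of the slide gate, rad: 0 = sprung open (plate sloping up 0.5 rad from level towards the projector front), 0.5 = fully shut (plate level). It gives a little further, to a hard stop at 0.58 (the tab 7 mm lower). A spring always drives it back to 0: straight down at the middle of the tab about 2.5 N starts it moving, 5 N holds it level, 5.5 N reaches the stop.
- gate_hinge (a point): middle of the gate's hinge line, fixed on the projector, axes parallel to the projector's. The hinge runs along y, 117 mm above the bench, 12 mm above the projector's top; the gate reaches 104 mm from it towards -x and is 6 mm thick. Shut, the gate is level with its upper face 3 mm above this point.
- gate_press (a point): centre of the upper face of the gate's plain finger tab, its front part, 42 mm long (62 to 104 mm from the hinge line) and 44 mm wide; moves with the gate, z is the face's normal. It is 83 mm from the hinge line along the plate: with the gate shut, 83 mm in -x and 3 mm in +z from gate_hinge.
- gate_window (a point): centre of the gate's glass window, which is not to be touched; moves with the gate. The glass is 40 mm wide, from 15 to 50 mm from the hinge line, sunk 3 mm below the upper face of the metal frame (64 mm wide) round it.
- hatch (a joint): hinge angle of the lamp hatch, rad: 0 = sprung open, 0.5 = shut. A solid plate with five dark vent slots and no window, with the same outline, tab and slope as the gate, its middle 120 mm from the gate's towards the projector's -y. Not to be touched.
- hatch_press (a point): centre of the upper face of the lamp hatch's tab; not to be touched.
- helix: bronze focusing helix, a threaded ring standing upright, 58 mm across, 48 mm high; loose, to be left alone. Origin at the centre of its underside.
- heat_sink: finned aluminium heat sink, 70 x 60 x 35 mm; loose, to be left alone. Origin at the centre of its underside.
- lamp_cover: cream plastic lamp cover, a rounded box 85 x 70 x 50 mm; loose, to be left alone. Origin at the centre of its underside.
- lens_brush: wooden-handled lens brush lying along its own x, 170 mm long, 18 mm high; loose, to be left alone. Origin at the centre of its underside.
- condenser_ring: dark steel ring, 52 mm across, 14 mm high, lying on the projector deck behind the flaps; loose, to be left alone. Origin at the centre of its underside.
- slide_box: grey box of slides, 120 x 62 mm, 55 mm high; loose, to be left alone. Origin at the centre of its underside.
- screwdriver: screwdriver lying along its own x, 170 mm long; loose, to be left alone. Origin at the centre of its underside (at bench height, below the handle's axis).
- screw_dish: shallow steel dish, 80 mm across, 25 mm high; loose, to be left alone. Origin at the centre of its underside.

How it is judged:
By the outcome, as a careful person would: the job done as asked, in the order asked, and still so for the second after the job is handed in, with the robot touching nothing.
It also fails if it takes over 40 s, if anything falls off the work surface, if the arm or the gripper's body presses on something with over 40 N, if the wrist force passes 120 N, or if a joint passes its speed limit or range.

## Working session

There is one attempt and no reset: what is moved stays moved. The work goes in short steps, Python scripts to look and compute and a shell command to move; the robot and the scene stay as the last step left them, time stands still between calls to the robot, and variables do not carry over. Pictures are saved under pics/ and viewed, at most 10 in all, crops included, and the job is handed in when it is done.

```bash
mkdir -p pics
cat > h.py <<'E'
from bench import *
import numpy as np, cv2
def world(c,u,v,d):
    k=get_calibration(c); p=np.array([(u-k["cx"])/k["fx"]*d,-(v-k["cy"])/k["fy"]*d,-d,1]); return (np.array(k["cam_to_world"])@p)[:3]
def cloud(c,depth,box):
    k=get_calibration(c);l,t,r,b=[int(round(x)) for x in box]
    v,u=np.mgrid[max(t,0):b,max(l,0):r]; v=v.ravel();u=u.ravel(); d=depth[v,u]; m=d>0;u,v,d=u[m],v[m],d[m]
    P=np.c_[(u-k["cx"])/k["fx"]*d,-(v-k["cy"])/k["fy"]*d,-d,np.ones(len(d))]
    return (P@np.array(k["cam_to_world"]).T)[:,:3],u,v
E
python3 - <<'E'
from h import *
s=read_state(); print(s["time_s"],s["tool_pos"],s["eef_rot"],s["force"])
ims=[]
for c in("scene","top"):
    im,d=capture(c); np.save(c+".npy",d); cv2.imwrite(f"pics/{c}.png",im); print(c,get_calibration(c))
    for l in("projector","gate","gate_press","gate_window","hatch","hatch_press"):
        for r in recognise(c,l)[:2]:
            b=r["box"]; P,_,_=cloud(c,d,b); print(l,round(r["p"],2),np.round(b),np.round(np.median(P,0),3) if len(P) else None)
E
```

```text
0.0 [0.21630257 0.50514956 0.24748195] [-6.31360759e-01 -3.07678801e+00  2.62872273e-03] [0.32240871 0.0562509  0.27135343]
scene {'fx': 400.7718654148825, 'fy': 400.7718654148825, 'cx': 286.89862048485713, 'cy': 211.51022323255273, 'cam_to_world': array([[-0.73644176, -0.52373996,  0.42819387,  0.98600529],
       [ 0.67638919, -0.58155618,  0.4519846 ,  0.458725  ],
       [ 0.0122964 ,  0.62248603,  0.7825343 ,  0.91465853],
       [ 0.        ,  0.        ,  0.        ,  1.        ]])}
projector 0.65 [202. 208. 353. 360.] [0.685 0.117 0.083]
projector 0.25 [215. 130. 247. 158.] [ 0.437 -0.39   0.012]
gate 0.28 [180. 154. 218. 176.] [ 0.572 -0.4    0.   ]
gate_press 0.79 [297. 229. 338. 283.] [0.591 0.148 0.12 ]
gate_window 0.58 [295. 226. 337. 279.] [0.587 0.141 0.12 ]
gate_window 0.32 [426. 268. 481. 325.] [0.373 0.411 0.003]
hatch 0.95 [250. 208. 284. 258.] [0.635 0.025 0.125]
hatch_press 0.86 [252. 210. 287. 257.] [0.632 0.029 0.127]
hatch_press 0.51 [333. 366. 366. 406.] [0.715 0.377 0.012]
top {'fx': 463.0141512345746, 'fy': 463.0141512345746, 'cx': 267.57838751262386, 'cy': 197.20685426667725, 'cam_to_world': array([[-0.00771511,  0.98722854, -0.15912349,  0.34127088],
       [-0.99984013, -0.00504893,  0.01715295,  0.00746541],
       [ 0.01613048,  0.15923039,  0.98710967,  1.34601354],
       [ 0.        ,  0.        ,  0.        ,  1.        ]])}
projector 0.91 [164. 100. 282. 215.] [0.656 0.11  0.103]
projector 0.37 [380. 146. 405. 164.] [ 0.677 -0.38   0.028]
gate 0.82 [193. 160. 222. 196.] [0.59  0.147 0.127]
gate_press 0.75 [194. 158. 221. 196.] [0.592 0.147 0.128]
gate_window 0.6 [192. 158. 218. 195.] [0.594 0.154 0.128]
hatch 0.77 [236. 146. 264. 179.] [0.631 0.035 0.133]
hatch_press 0.74 [237. 149. 262. 182.] [0.622 0.035 0.136]
```

View pics/top.png

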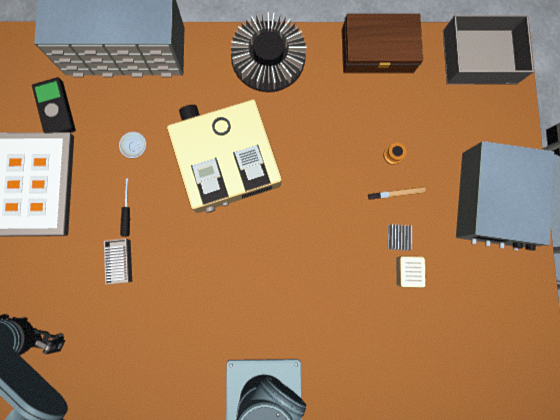

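View pics/scene.png

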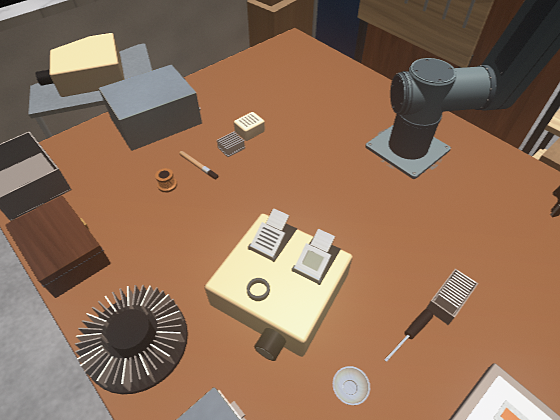

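The top view shows the projector front facing the robot. The gate (window) is on the left at about (207,180), the hatch with slots at (250,163), and the surroundings are clear. Next I fit the deck and the plates.

Run:
```python
from h import *
for c,box in(("top",[155,90,290,222]),("scene",[195,195,360,365])):
    d=np.load(c+".npy"); P,u,v=cloud(c,d,box)
    m=(P[:,2]>.095)&(P[:,2]<.20)
    r=cv2.minAreaRect((P[m,:2]*1000).astype(np.float32)); print(c,"rect",np.round(r[0]),np.round(r[1]),r[2], "deckz",np.median(P[m,2]))
    for n,(cx,cy) in {"gate":(.59,.147),"hatch":(.631,.035)}.items():
        q=P[(np.hypot(P[:,0]-cx,P[:,1]-cy)<.055)&(P[:,2]>.125)&(P[:,2]<.2)]
        if len(q)<8: continue
        A=np.c_[q[:,:2],np.ones(len(q))]; k=np.linalg.lstsq(A,q[:,2],rcond=None)[0]
        g=k[:2]; print(n,len(q),"slope",np.arctan(np.hypot(*g)),"updir deg",np.degrees(np.arctan2(g[1],g[0])),"mean",q.mean(0).round(4),"max",q[q[:,2].argmax()].round(4), "at z.159", (q[(q[:,2]>.145)]).mean(0).round(4))
```

```text
top rect [667. 107.] [251. 260.] 17.62914276123047 deckz 0.1057927768736957
gate 551 slope 0.5106856191652326 updir deg -162.498804239196 mean [0.5875 0.1448 0.1467] max [0.5549 0.1271 0.1737] at z.159 [0.5699 0.1388 0.1577]
hatch 561 slope 0.48956045820332045 updir deg -161.91458046575764 mean [0.6249 0.0307 0.147 ] max [0.5808 0.0372 0.1732] at z.159 [0.6066 0.0253 0.1574]
scene rect [671. 107.] [250. 259.] 17.650501251220703 deckz 0.10521997498578328
gate 955 slope 0.5110391875726013 updir deg -162.13115227258442 mean [0.5936 0.1449 0.1446] max [0.5508 0.1463 0.171 ] at z.159 [0.5746 0.139  0.1564]
hatch 872 slope 0.49083758347317114 updir deg -161.43516831279624 mean [0.6308 0.0313 0.1451] max [0.5855 0.033  0.1705] at z.159 [0.6113 0.0247 0.1564]
```

```bash
python3 -m handwheel '[36,-37,0,0,0,0.5,245, 71,-73,0,0,0,1,245, 107,-110,0,0,0,1.5,245, 143,-146,0,0,0,2,245, 179,-183,0,0,0,2.5,245, 214,-220,0,0,0,3,245, 250,-256,0,0,0,3.6,245, 286,-293,0,0,0,4.1,245, 321,-330,0,0,0,4.6,245, 357,-366,0,0,0,5.1,245, 357,-366,0,0,0,5.1,245, 357,-366,0,0,0,5.1,245, 357,-366,0,0,0,5.1,245]'
python3 - <<'E'
from h import *
from scipy.spatial.transform import Rotation as R
s=read_state(); print(s["time_s"],s["tool_pos"],s["qpos"],s["force"],s["finger_gap"],s["finger_force"]); M=R.from_rotvec(s["eef_rot"]).as_matrix(); print(M.round(3))
c="wrist"
im,d=capture(c); cv2.imwrite("pics/w1.png",im)
for l in("gate_press","gate_window","hatch_press"):
    for r in recognise(c,l)[:2]: print(l,r)
P,u,v=cloud(c,d,[0,0,560,420])
m=(P[:,2]>.125)&(P[:,2]<.185)
ex=np.array([np.cos(.308),np.sin(.308)]);ey=np.array([-ex[1],ex[0]])
h=np.array([.640,.1605]); a=(P[:,:2]-h)@ex; b=(P[:,:2]-h)@ey
m&=(abs(b)<.05)&(a<0)&(a>-.11)
print(m.sum())
if m.sum():
    A=np.c_[a[m],np.ones(m.sum())]; print("slope,z0",np.linalg.lstsq(A,P[m,2],rcond=None)[0],"a",np.percentile(a[m],[1,99]),"b",np.percentile(b[m],[1,50,99]),"z",np.percentile(P[m,2],[1,99]))
    t=m&(P[:,2]>.15); print("tab b",np.percentile(b[t],[2,98]),"tipa",np.percentile(a[t],1))
E
```

```text
time_s: 2.33
tool_pos: [0.5727, 0.1406, 0.2484]
eef_rot: [0.482, -3.104, -0.001]
force: [0.4, 0.7, 0.3]
finger_gap: 0.039
finger_force: 0.0
2.325 [0.5727006  0.14064109 0.24843043] [ 5.16080802e-02  3.29997072e-01  1.43592460e+00  3.35471273e-04
  1.37602603e+00 -1.82762119e+00] [0.41806657 0.67073021 0.27645046] 0.039447316593585885 0.0
[[-0.953 -0.304 -0.   ]
 [-0.304  0.953  0.   ]
 [ 0.     0.    -1.   ]]
gate_press {'box': [244.2, 192.9, 316.6, 272.6], 'p': 0.6}
gate_window {'box': [236.3, 189.5, 319.6, 275.3], 'p': 0.59}
hatch_press {'box': [85.4, 195.4, 193.5, 273.0], 'p': 0.74}
4442
slope,z0 [-0.559719    0.11660786] a [-0.09534329 -0.01594858] b [-0.03065815  0.00035821  0.03129327] z [0.12601873 0.16902335]
tab b [-0.02061593  0.02109646] tipa -0.09559381674566675
```

View pics/w1.png

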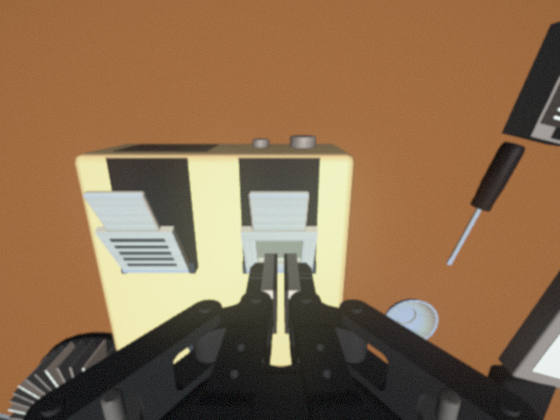

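The wrist view shows the fingers in line with the gate (tab at 280,210), and the hatch well off to the left at (130,210). The measured tab centreline, slope and width match the description. The hinge sits about 5 mm nearer the robot than my first estimate. Now I descend onto the tab.

```bash
python3 -m handwheel '[-2,-1,-15,0,0,0,245, -5,-2,-30,0,0,0,245, -5,-2,-45,0,0,0,245, -5,-2,-55,0,0,0,245, -5,-2,-60,0,0,0,245, -5,-2,-64,0,0,0,245, -5,-2,-68,0,0,0,245, -6,-2,-72,0,0,0,245, -7,-3,-76,0,0,0,245, -8,-3,-80,0,0,0,245, -8,-3,-80,0,0,0,245, -8,-3,-80,0,0,0,245]'
cat > m.py <<'E'
from h import *
import sys
s=read_state(); print(s["time_s"],s["tool_pos"],s["force"])
ex=np.array([np.cos(.308),np.sin(.308)]);ey=np.array([-ex[1],ex[0]]);h=np.array([.635,.159])
for c in("scene","wrist"):
    im,d=capture(c); cv2.imwrite(f"pics/{sys.argv[1]}_{c}.png",im)
    P,u,v=cloud(c,d,[0,0,560,420]); a=(P[:,:2]-h)@ex; b=(P[:,:2]-h)@ey
    for side in(-1,1):  # strips of the frame/tab beside the fingers
        m=(abs(b*side-.0185 if False else b*side-.025)<.008)&(a<-.008)&(a>-.11)&(P[:,2]>.110)&(P[:,2]<.18)
        if m.sum()>10:
            k=np.polyfit(a[m],P[m,2],1); k=np.polyfit(a[m][abs(P[m,2]-np.polyval(k,a[m]))<.004],P[m,2][abs(P[m,2]-np.polyval(k,a[m]))<.004],1)
            print(c,side,m.sum(),"open angle",np.arctan(-k[0]).round(3),"z at hinge",k[1].round(4),"a",a[m].min().round(3),a[m].max().round(3))
E
python3 m.py p1
```

```text
time_s: 4.03
tool_pos: [0.5656, 0.1365, 0.1685]
eef_rot: [-0.481, 3.104, -0.0]
force: [-1.1, -0.7, 3.0]
finger_gap: 0.038
finger_force: 1.3
4.025 [0.5656375  0.13650342 0.16845829] [-1.12355252 -0.66731259  3.04373751]
scene -1 172 open angle 0.374 z at hinge 0.1201 a -0.075 -0.008
scene 1 166 open angle 0.359 z at hinge 0.1207 a -0.087 -0.008
wrist -1 773 open angle 0.354 z at hinge 0.1204 a -0.097 -0.037
wrist 1 899 open angle 0.353 z at hinge 0.1205 a -0.097 -0.037
```

```bash
python3 -m handwheel '[-2,-1,-4,0,0,0,245, -4,-1,-8,0,0,0,245, -5,-2,-12,0,0,0,245, -6,-2,-16,0,0,0,245, -7,-2,-20,0,0,0,245, -8,-3,-24,0,0,0,245, -9,-3,-28,0,0,0,245, -9,-3,-31,0,0,0,245, -9,-3,-32,0,0,0,245, -9,-3,-32,0,0,0,245]'
python3 m.py p2
```

```text
time_s: 5.38
tool_pos: [0.5565, 0.1334, 0.1364]
eef_rot: [0.481, -3.104, 0.0]
force: [1.9, 0.5, 4.7]
finger_gap: 0.038
finger_force: 2.5
5.375 [0.55652151 0.13340343 0.13636906] [1.88235784 0.47234371 4.72818149]
scene -1 191 open angle 0.228 z at hinge 0.1121 a -0.089 -0.009
scene 1 198 open angle 0.276 z at hinge 0.1114 a -0.1 -0.008
wrist -1 2821 open angle 0.594 z at hinge 0.1039 a -0.104 -0.058
wrist 1 3017 open angle 0.631 z at hinge 0.0981 a -0.103 -0.058
```

View pics/p2_wrist.png

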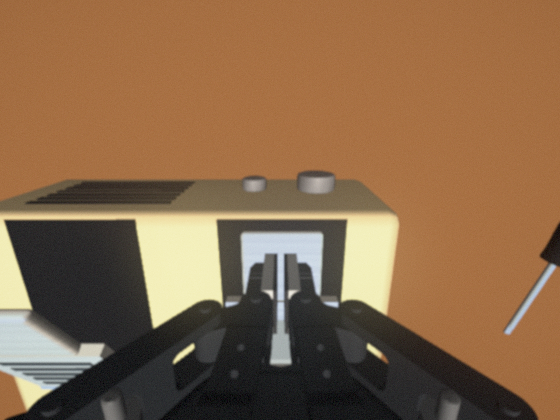

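The gate looks level with the fingertips on its tab, around (280,265). The angle fit picked up finger points, so I refit from the exposed tab while holding.

Run:
```python
from h import *
ex=np.array([np.cos(.308),np.sin(.308)]);ey=np.array([-ex[1],ex[0]]);h=np.array([.635,.159])
for c in("scene","wrist"):
    im,d=capture(c);P,u,v=cloud(c,d,[0,0,560,420]); a=(P[:,:2]-h)@ex; b=(P[:,:2]-h)@ey
    for lo in range(-108,-8,8):
        r=[]
        for side in(-1,1):
            m=(a*1e3>lo)&(a*1e3<lo+8)&(b*side>.016)&(b*side<(.021 if lo<-62 else .030))&(P[:,2]>.112)&(P[:,2]<.132)
            r.append((int(m.sum()),round(float(np.median(P[m,2]))*1e3,1) if m.sum()>3 else None))
        print(c,lo,r)
```

```text
scene -108 [(0, None), (0, None)]
scene -100 [(0, None), (6, 118.9)]
scene -92 [(0, None), (8, 119.5)]
scene -84 [(3, None), (6, 117.6)]
scene -76 [(5, 118.3), (4, 119.2)]
scene -68 [(7, 118.8), (8, 119.0)]
scene -60 [(16, 119.1), (17, 118.9)]
scene -52 [(18, 118.4), (16, 119.1)]
scene -44 [(17, 117.7), (18, 119.4)]
scene -36 [(22, 118.5), (16, 119.5)]
scene -28 [(17, 118.2), (20, 119.5)]
scene -20 [(17, 119.2), (17, 119.9)]
scene -12 [(20, 119.8), (19, 119.5)]
wrist -108 [(72, 118.0), (73, 118.1)]
wrist -100 [(120, 118.6), (129, 118.7)]
wrist -92 [(125, 118.7), (117, 118.8)]
wrist -84 [(82, 118.8), (98, 118.7)]
wrist -76 [(40, 118.9), (48, 118.9)]
wrist -68 [(5, 118.4), (7, 118.6)]
wrist -60 [(14, 118.9), (13, 118.6)]
wrist -52 [(0, None), (0, None)]
wrist -44 [(0, None), (0, None)]
wrist -36 [(0, None), (0, None)]
wrist -28 [(0, None), (0, None)]
wrist -20 [(0, None), (0, None)]
wrist -12 [(0, None), (0, None)]
```

The tab is level at 118.7 mm, with no slope along its length, so the gate is shut. I press 1 mm more for margin, hold for about 1.6 s, then follow it back up.

```bash
python3 -m handwheel '[0,0,-1,0,0,0,245, 0,0,-1,0,0,0,245, 0,0,-1,0,0,0,245, 0,0,-1,0,0,0,245, 0,0,-1,0,0,0,245, 0,0,-1,0,0,0,245, 0,0,-1,0,0,0,245, 0,0,-1,0,0,0,245, 0,0,-1,0,0,0,245, 0,0,-1,0,0,0,245, 0,0,-1,0,0,0,245, 0,0,-1,0,0,0,245, 0,0,-1,0,0,0,245]'
python3 -m handwheel '[1,0,4,0,0,0,245, 3,1,10,0,0,0,245, 5,2,16,0,0,0,245, 8,2,22,0,0,0,245, 9,3,28,0,0,0,245, 10,3,34,0,0,0,245, 11,4,40,0,0,0,245, 12,4,46,0,0,0,245, 12,4,54,0,0,0,245, 12,4,70,0,0,0,245, 12,4,100,0,0,0,245, 12,4,140,0,0,0,245, 12,4,180,0,0,0,245, 12,4,215,0,0,0,245, 12,4,215,0,0,0,245, 12,4,215,0,0,0,245]'
python3 m.py p3
```

```text
time_s: 7.2
tool_pos: [0.5565, 0.1334, 0.1354]
eef_rot: [0.481, -3.104, 0.0]
force: [2.0, -1.4, 5.5]
finger_gap: 0.038
finger_force: 2.5
time_s: 9.2
tool_pos: [0.5681, 0.1375, 0.3501]
eef_rot: [0.481, -3.104, -0.0]
force: [0.3, 0.2, 0.2]
finger_gap: 0.043
finger_force: 0.0
9.2 [0.5681027  0.13753246 0.35009001] [0.32364863 0.17129229 0.17033043]
scene -1 196 open angle 0.513 z at hinge 0.1205 a -0.087 -0.008
scene 1 168 open angle 0.495 z at hinge 0.1215 a -0.088 -0.008
wrist -1 473 open angle 0.498 z at hinge 0.1199 a -0.091 -0.008
wrist 1 536 open angle 0.499 z at hinge 0.1198 a -0.091 -0.008
```

View pics/p3_scene.png

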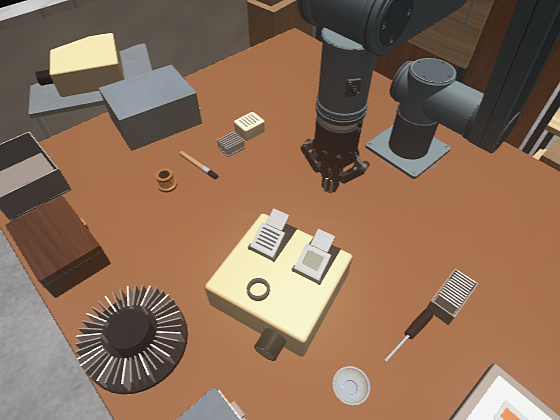

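The gate, at (315,255), is fully open again at about 0.50 rad. The fingertips are about 17 cm above the tab and nothing else has moved.

```bash
python3 -c "
from bench import *
print(finish_job())"
```

```text
the job is handed in; nothing more can be done
None
```

I pressed the slide gate shut by its tab and held it for over 1.5 s at about 5 N. It then sprang fully open, the hand is about 17 cm clear of the tab, and the job is handed in.

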